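Balance the lopsided finder scope on the saddle

ROBOT

A 6-joint arm with a two-finger parallel gripper is mounted at the origin on the work surface. World frame = base frame: x ahead of the robot, y to its left, z up, the work surface at z = 0. Lengths are in m, angles in rad, forces in N, time in s.
With the tool pointing down it reaches from about 0.35 to 0.875 m from the base axis. Payload 4.2 kg.
Tool frame: the origin (TCP) lies midway between the tips of the shut fingers; the grasp point (between the pads) lies 19 mm behind it; z points along the fingers, y is the line along which they close (so a half turn about z gives the same grasp; the last joint's range is limited). The gripper opens to 85 mm and grips with 20 to 120 N. Pads are 22 mm wide; open, the fingers measure 114 mm over their backs; the gripper's body (76 mm by 85 mm) begins 54 mm behind the grasp point. The pads swing forward as they close: fully open they stand 13 mm farther back than shut.
Start: joints at [1.532, 0.385, 0.008, 0, -1.194, -0.259], TCP at [0.183, 0.597, 0.231] pointing down, gripper open.
Joint ranges: [-3.14, 3.14], [-1.21, 2.06], [-1.07, 1.41], [-3.16, 2.05], [-2.99, -0.16], [-3.1, 3.1]. Speed limits (rad/s): [2.79, 2.79, 3.14, 3.14, 3.14, 3.14].

INTERFACE

Orientations are given as a 3x3 rotation matrix whose columns are the frame's x, y, z axes.
In Python, from workcell import sense, grab_frame, camera_params, hand_in gives the robot as it stands.
- The arm moves only by the tool arm_command, never from a script. Its argument "targets" is text: rows parted by semicolons, each of 7 numbers parted by spaces: the shift along the tool's x, y, z as a fraction of full scale, then the turn, a rotation vector about the tool's x, y, z as a fraction of full scale, then the opening, from 0 (shut) to 1 (fully open). A call has 1 to 10 rows; each row shifts and turns the commanded pose from where the row before left it, along the tool's axes as they then stand; what a row does not reach is not made up. Full scale, the value 1, is 0.075 m for a shift and 360 degrees for a turn. A row lasts 1/10 s, in which the tool goes at most 50 mm and 8.59 degrees, less where a joint would pass 70% of its speed; a pose out of reach is approached as far as the arm can. A call with a number of a shift or a turn outside -1 to 1 is refused whole. A call with a gripper value outside its range is refused whole. The fingers move at their own pace and stop on an object; the grip force is fixed at half the most. Time passes only in rows, so rows that do not move let the fingers close. It gives the time, the measured TCP pose, the force, the opening and the grip force at its end, in the units of the state.
- sense(): the state, without advancing time (a new reading comes with each control period).
- grab_frame(name): name is "scene" or "top"; returns the picture (480x640x3 uint8, red, green, blue); there is no depth.
- camera_params(name): a dict with "vfov" (degrees; the focal length in pixels is half the picture's height over the tangent of half this angle, whatever the lens; pixels are square), "cx", "cy" (the principal point, pixels), "R" (3x3) and "t" (3): a world point X has camera coordinates R X + t. Camera axes: x right, y down, z forward; pixel columns grow to the right and rows downward; lengths in m; the calibration is good to about 2 mm. A picture is of the moment at which its call begins. camera_params takes no time and is no camera call.
- hand_in(): hands the job in; it is judged then, once.
The state is a dict: "time_s": time; "joint_positions": joint angles; "qvel": joint speeds; "tau": joint torques, N m; "ee_pos": TCP position; "orientation": TCP orientation; "wrist_force": force on the tool from outside, world axes, zero at the start; "wrist_torque": the same for the moment, N m; "width": finger opening in m; "gripper_force": force on a finger pad.
Only numpy, scipy, OpenCV 4.12 (cv2) and the standard library are available. Lean on these libraries where they do the work, as an engineer would, in place of code of your own. Each camera call takes 0.05 s, during which the arm holds its last target. There are 200 camera calls.

TASK

The finder scope has a weight locked somewhere inside, so its balance point is unknown and can only be felt by lifting it a little and shifting the grip. First clear the brass dust cap off the cork-topped saddle into the wooden tray, then carry the scope level to the saddle and leave it lying centred along it (either way round), balanced level on the saddle alone. Never let the scope tip, and do not disturb the eyepiece, Barlow lens, laser collimator or vise.

Things in the scene. Friction and masses are not known exactly. Their poses are not given: they have to be found in the camera images.
- scope: Finder scope, 300 mm long, 0.74 to 0.92 kg, lying on its flat metal rail (260 long, 30 wide, 12 mm high, centred), at any yaw. Origin: centre of the rail's underside; x along the tube to the wide black front end, z up. A heavy weight is locked at an unknown place inside: it balances anywhere from x = -80 to +85 mm, on the centre line. Held off that point it turns in the grip.
- scope_tube (a point): Point on the axis of the scope's polished, rather slippery round steel tube (34 mm diameter), 28 mm above the middle of the rail's underside; axes as the scope's. Plain and free to grip from x = -100 to +95 mm. Friction about 0.27: a 50 N grip holds the weight but only some 0.2 N m of moment before the scope turns in it, heavy end down on the shelf.
- scope_front (a point): Centre of the scope's front face, 150 mm ahead of point scope_tube. The black front shade is 42 mm in diameter and 55 mm long; the tail has a 38 mm focuser ring and a 24 mm eyepiece end, reaching 150 mm behind scope_tube.
- saddle: Fixed balance saddle, a post on a 90 x 80 mm foot. Origin: centre of the foot's underside; z up. Its flat cork-covered top is 80 mm above the shelf, only 34 mm long in x and 46 mm wide in y: the scope is to lie along the saddle's x, either way round, and stays only if its balance point is above the cork.
- saddle_top (a point): Centre of the saddle's cork top, 80 mm above the shelf; axes as the saddle's.
- cap: Solid brass dust cap, 36 mm diameter, 20 mm high, 70 g, sitting on the saddle's cork at the start. Origin: centre of its underside.
- tray: Fixed shallow wooden tray, 96 x 96 mm outside, 18 mm high, walls 4 mm, floor about 4 mm thick. Origin: centre of its underside; z up.
- vise: Fixed small cast-iron bench vise, 100 mm (x) by 70 mm (y), 106 mm high. Origin: centre of its underside. In the way between scope and saddle; leave alone.
- eyepiece: Bystander: chrome barrel eyepiece standing beside the scope, 36 mm diameter, 50 mm high. Origin: centre of its underside.
- barlow: Bystander: black and chrome Barlow lens standing beside the scope, 34 mm diameter, 54 mm high. Origin: centre of its underside.
- collimator: Bystander: red-topped laser collimator standing beside the saddle, 34 mm diameter, 95 mm high. Origin: centre of its underside.

How it is judged:
By the outcome, as a careful person would: the job done as asked, in the order asked, and still so for the second after the job is handed in, with the robot touching nothing.
It also fails if it takes over 72 s, if anything falls off the work surface, if the arm or the gripper's body presses on something with over 40 N, if the wrist force passes 120 N, or if a joint passes its speed limit or range.

## Working session

There is one attempt and no reset: what is moved stays moved. The work goes in short steps, Python scripts to look and compute and a tool call to move; the robot and the scene stay as the last step left them, time stands still between calls to the robot, and variables do not carry over. Pictures are saved under pics/ and viewed, at most 10 in all, crops included, and the job is handed in when it is done.

Besides the shell and the picture viewer there is one more tool, called after "Request:" in YAML: its name, and indented under it one key for each argument. arm_command: Moves the arm, as the interface text tells. Its arguments: {"type":"object","properties":{"targets":{"type":"string"}},"required":["targets"]}

```bash
mkdir -p pics
python3 - <<'E'
from workcell import *
import cv2
for n in("top","scene"):
    im=grab_frame(n);cv2.imwrite(f"pics/{n}0.png",im[:,:,::-1])
    p=camera_params(n);print(n,p)
s=sense();print({k:s[k] for k in("time_s","ee_pos","orientation","wrist_force","width")})
E
```

```text
top {'vfov': 56.15163125686904, 'cx': 322.944683370948, 'cy': 236.50419327575386, 'R': array([[ 0.02050644, -0.99969346,  0.01387355],
       [-0.99400998, -0.02187586, -0.10707755],
       [ 0.10734823, -0.01159466, -0.99415387]]), 't': array([-0.0294043 ,  0.53532555,  0.92458709])}
scene {'vfov': 53.63396903165603, 'cx': 318.0685391813001, 'cy': 239.98129332464805, 'R': array([[ 0.05070342,  0.99860647, -0.0146383 ],
       [ 0.56311921, -0.04069084, -0.82537326],
       [-0.82481872,  0.03360613, -0.56439765]]), 't': array([-0.03375287, -0.22854283,  1.45492154])}
{'time_s': 0.1, 'ee_pos': array([0.18322397, 0.59699791, 0.23032823]), 'orientation': array([[ 9.55952502e-01, -2.93521019e-01, -4.74440433e-04],
       [-2.93521382e-01, -9.55950582e-01, -1.91932449e-03],
       [ 1.09820473e-04,  1.97404146e-03, -9.99998046e-01]]), 'wrist_force': array([-0.04888773, -0.58825917, -0.52991518]), 'width': 0.0856953767307719}
```

View pics/top0.png

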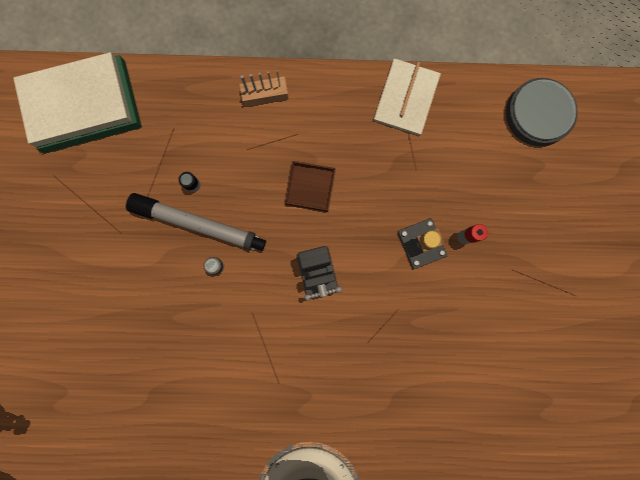

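View pics/scene0.png

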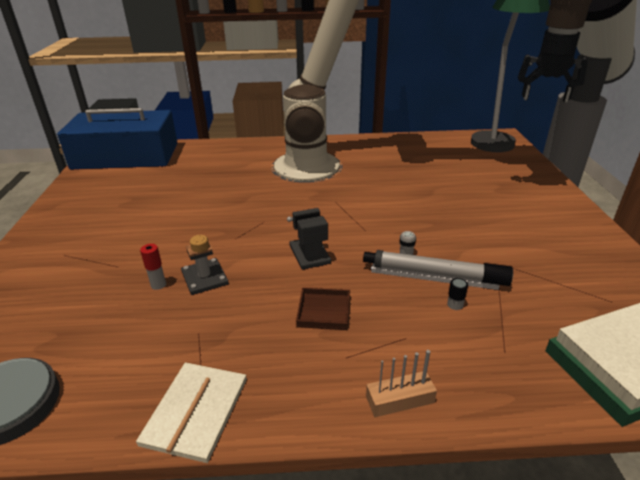

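The top view shows the scope from its front at (128,202) to its tail at (266,245), the cap at (432,239) on the saddle, the tray at (310,187) and the vise at (318,272). The eyepiece is at (213,267), the Barlow at (188,181) and the collimator at (478,233). The scene view agrees. I'll measure next.

```bash
cat > h.py <<'E'
import numpy as np, cv2
from workcell import *
def cam(n):
    p=camera_params(n); f=240/np.tan(np.radians(p["vfov"]/2)); return p,f
def ray(n,u,v):
    p,f=cam(n); d=p["R"].T@np.array([(u-p["cx"])/f,(v-p["cy"])/f,1]); return -p["R"].T@p["t"],d
def onz(n,u,v,z):
    c,d=ray(n,u,v); return c+d*(z-c[2])/d[2]
def tri(a,b):
    c,d=ray("top",*a); e,g=ray("scene",*b)
    s,t=np.linalg.lstsq(np.c_[d,-g],e-c,rcond=None)[0]; P,Q=c+s*d,e+t*g
    return (P+Q)/2,np.linalg.norm(P-Q)
def proj(n,X):
    p,f=cam(n); q=p["R"]@np.asarray(X)+p["t"]; return np.array([f*q[0]/q[2]+p["cx"],f*q[1]/q[2]+p["cy"]])
E
python3 - <<'E'
from h import *
np.set_printoptions(precision=4,suppress=True)
t=cv2.imread("pics/top0.png");s=cv2.imread("pics/scene0.png")
def blob(im,lo,hi,box):
    h=cv2.cvtColor(im,cv2.COLOR_BGR2HSV);m=cv2.inRange(h,np.array(lo),np.array(hi));k=np.zeros_like(m);x0,y0,x1,y1=box;k[y0:y1,x0:x1]=m[y0:y1,x0:x1]
    c=max(cv2.findContours(k,0,2)[0],key=cv2.contourArea);return c,cv2.minAreaRect(c)
c,r=blob(t,(15,120,120),(30,255,255),(410,215,450,260));print("cap",r,onz("top",*r[0],.1))
c,r=blob(t,(0,0,110),(180,70,255),(145,190,262,252));print("tube",r); 
for q in cv2.boxPoints(r): print(q,onz("top",*q,.028+.0))
c,r=blob(t,(0,0,0),(180,255,40),(115,185,160,225));print("shade",r)
for a,b in [((128,202),(511,275)),((266,245),(364,258)),((432,239),(199,240))]: print(tri(a,b))
print("front",onz("top",128,202,.028),"tail",onz("top",266,245,.028))
for n,u,v,z in [("coll",479,233,.095),("bar",187,180,.054),("eye",213,266,.05)]: print(n,onz("top",u,v,z))
for u,v in [(404,234),(431,223),(442,253),(416,263)]: print("screw",onz("top",u,v,.012))
for u,v in [(292,162),(335,167),(328,212),(286,206)]: print("tray",onz("top",u,v,.018))
a=cv2.resize(t[210:275,385:490],None,fx=5,fy=5,interpolation=2)
b=cv2.resize(s[225:295,135:240],None,fx=5,fy=5,interpolation=2)
d=cv2.resize(t[180:260,115:275],None,fx=4.9,fy=4.9,interpolation=2)
cv2.imwrite("pics/c1.png",np.vstack([np.pad(a,((0,0),(0,0),(0,0))),b])[:600])
cv2.imwrite("pics/c2.png",d)
E
```

```text
cap ((432.25006103515625, 238.75003051757812), (16.970561981201172, 16.26345443725586), 45.0) [ 0.5284 -0.2321  0.1   ]
tube ((198.4000244140625, 222.80001831054688), (97.39814758300781, 12.016654968261719), 18.43494987487793)
[150.3 213.1] [0.5778 0.3493 0.028 ]
[154.1 201.7] [0.6025 0.3427 0.028 ]
[246.5 232.5] [0.5409 0.1441 0.028 ]
[242.7 243.9] [0.5165 0.1511 0.028 ]
shade ((140.79998779296875, 205.1000213623047), (29.409183502197266, 19.289894104003906), 18.434947967529297)
(array([0.6   , 0.3956, 0.0281]), np.float64(0.004265659284392601))
(array([0.5159, 0.1047, 0.0227]), np.float64(0.004230067972031548))
(array([ 0.5284, -0.2325,  0.0951]), np.float64(0.0007639922247783963))
front [0.6006 0.3979 0.028 ] tail [0.5152 0.1019 0.028 ]
coll [ 0.5425 -0.3265  0.095 ]
bar [0.6452 0.2678 0.054 ]
eye [0.4678 0.2064 0.05  ]
screw [ 0.547  -0.1935  0.012 ]
screw [ 0.5723 -0.2522  0.012 ]
screw [ 0.5075 -0.2757  0.012 ]
screw [ 0.4848 -0.2194  0.012 ]
tray [0.6989 0.0527 0.018 ]
tray [ 0.69   -0.0413  0.018 ]
tray [ 0.5904 -0.028   0.018 ]
tray [0.6014 0.0629 0.018 ]
```

View pics/c1.png

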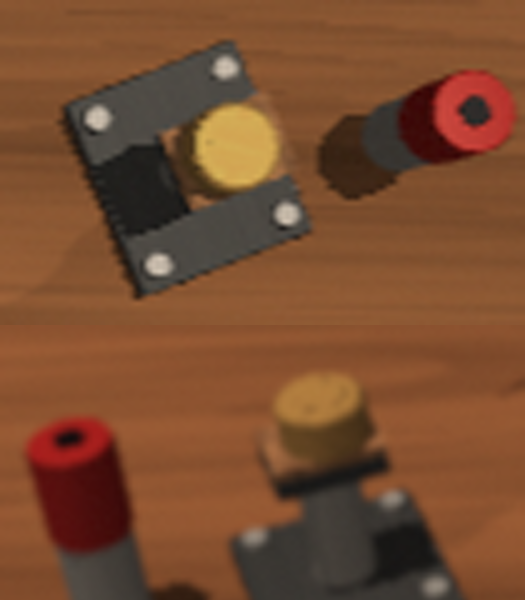

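View pics/c2.png

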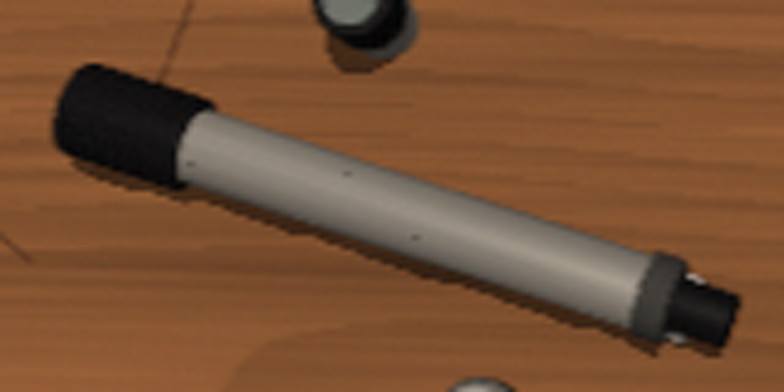

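The crops show the saddle foot's corners at about (398,231), (432,218), (447,256) and (413,270) in the top view. Its long side, saddle x, has a yaw of about 22°. The scope is clear, with its front at the upper left and yaw about 74°. Next I'll refine these numbers and plan the move to the cap.

```bash
cat >> h.py <<'E'
np.set_printoptions(precision=4,suppress=True)
def plan(goal,yawdeg):
    """turn (deg about tool z), then shift in tool axes of the turned tool, in units of full scale"""
    s=sense();x=s["orientation"][:,0];y0=np.degrees(np.arctan2(x[1],x[0]))
    a=np.radians(yawdeg);A=np.array([[np.cos(a),np.sin(a),0],[np.sin(a),-np.cos(a),0],[0,0,-1]])
    turn=-((yawdeg-y0+180)%360-180)
    print("t",s["time_s"],"at",s["ee_pos"],"yaw",round(y0,2),"turn units",round(turn/360,4),"shift units",A.T@(np.array(goal)-s["ee_pos"])/.075)
E
python3 - <<'E'
from h import *
t=cv2.imread("pics/top0.png")
P=np.array([onz("top",u-.4,v-.4,.01)[:2] for u,v in [(398,231),(432,218.4),(447.4,256.4),(413,269.6)]])
print("foot centre",P.mean(0),np.linalg.norm(np.diff(P,axis=0),axis=1))
for i,j in((3,0),(2,1)): print(np.degrees(np.arctan2(*(P[j]-P[i])[::-1])))
for i,j in((0,1),(3,2)): print(90+np.degrees(np.arctan2(*(P[j]-P[i])[::-1])))
for u,v,z in[(300,251,.106),(328,247,.106),(338,290,.0),(302,298,.0)]:print("vise",onz("top",u,v,z))
# scope axis from tube mask: fit line
h=cv2.cvtColor(t,cv2.COLOR_BGR2HSV);m=cv2.inRange(h,(0,0,90),(180,80,255));k=np.zeros_like(m);k[190:252,145:255]=m[190:252,145:255]
y,x=np.nonzero(k);Q=np.array([onz("top",a,b,.034)[:2] for a,b in zip(x,y)])
vx,vy,cx,cy=cv2.fitLine(Q.astype(np.float32),2,0,.01,.01).ravel();print("scope line",vx,vy,cx,cy,np.degrees(np.arctan2(vy,vx)))
l=(Q-[cx,cy])@[vx,vy];print(l.min(),l.max())
plan([.5284,-.2321,.15],-68)
E
```

```text
foot centre [ 0.5277 -0.2334] [0.0797 0.0885 0.0803]
21.437835145084637
21.8261799181817
21.559349969851993
21.943712303192513
vise [0.4983 0.0268 0.106 ]
vise [ 0.5072 -0.0274  0.106 ]
vise [ 0.4236 -0.0532  0.    ]
vise [0.405 0.024 0.   ]
scope line 0.29413122 0.95576507 0.5573739 0.24327657 72.89455
-0.12522040564087583 0.10535203696882203
t 0.1 at [0.1832 0.597  0.2303] yaw -17.07 turn units 0.1415 shift units [11.9738 -0.1261  1.071 ]
```

Request:
arm_command:
  targets: "0 0 0 0 0 0.0236 0.6;0 0 0 0 0 0.0236 0.6;0 0 0 0 0 0.0236 0.6;0 0 0 0 0 0.0236 0.6;0 0 0 0 0 0.0236 0.6;0 0 0 0 0 0.0236 0.6;0.6 0 0 0 0 0 0.6;0.6 0 0 0 0 0 0.6;0.6 0 0 0 0 0 0.6;0.6 0 0 0 0 0 0.6"

```text
time_s: 1.1
ee_pos: [0.2509, 0.4286, 0.2308]
orientation: [[0.374, -0.927, -0.0], [-0.927, -0.374, -0.001], [0.001, 0.001, -1.0]]
wrist_force: [0.8, 0.5, 1.2]
width: 0.051
gripper_force: 0.0
```

Request:
arm_command:
  targets: "0.65 0 0 0 0 0 0.6;0.65 0 0 0 0 0 0.6;0.65 0 0 0 0 0 0.6;0.65 0 0 0 0 0 0.6;0.65 0 0 0 0 0 0.6;0.65 0 0 0 0 0 0.6;0.65 0 0 0 0 0 0.6;0.65 0 0 0 0 0 0.6;0.65 0 0 0 0 0 0.6;0.65 0 0 0 0 0 0.6"

```text
time_s: 2.1
ee_pos: [0.4331, -0.0236, 0.2314]
orientation: [[0.374, -0.927, 0.0], [-0.927, -0.374, 0.0], [-0.0, -0.0, -1.0]]
wrist_force: [0.7, 0.5, 1.1]
width: 0.0509
gripper_force: 0.0
```

```bash
python3 -c "
from h import *
plan([.5284,-.2321,.15],-68);print(sense()['width'])"
```

```text
t 2.1 at [ 0.4331 -0.0236  0.2314] yaw -68.03 turn units -0.0001 shift units [ 3.0531 -0.1371  1.0847]
0.05091625246951852
```

Request:
arm_command:
  targets: "0.61 0 0 0 0 0 0.6;0.61 0 0 0 0 0 0.6;0.61 0 0 0 0 0 0.6;0.61 -0.06 0 0 0 0 0.6;0.61 -0.077 0 0 0 0 0.6;0 0 0.5 0 0 0 0.6;0 0 0.5 0 0 0 0.6;0 0 0.08 0 0 0 0.6;0 0 0 0 0 0 0.6;0 0 0 0 0 0 0.6"

```text
time_s: 3.1
ee_pos: [0.5293, -0.23, 0.1522]
orientation: [[0.375, -0.927, 0.003], [-0.927, -0.375, -0.001], [0.002, -0.002, -1.0]]
wrist_force: [0.6, -0.4, 0.2]
width: 0.0512
gripper_force: 0.0
```

Run:
```python
from h import *
plan([.5284,-.2321,.083],-68)
im=grab_frame("top")[:,:,::-1];im2=grab_frame("scene")[:,:,::-1]
cv2.imwrite("pics/c3.png",np.hstack([cv2.resize(im[200:280,380:480],None,fx=4,fy=4),cv2.resize(im2[200:280,150:250],None,fx=4,fy=4)]))
```

```text
t 3.1 at [ 0.5293 -0.23    0.1522] yaw -67.98 turn units 0.0001 shift units [0.0211 0.0217 0.9231]
```

View pics/c3.png

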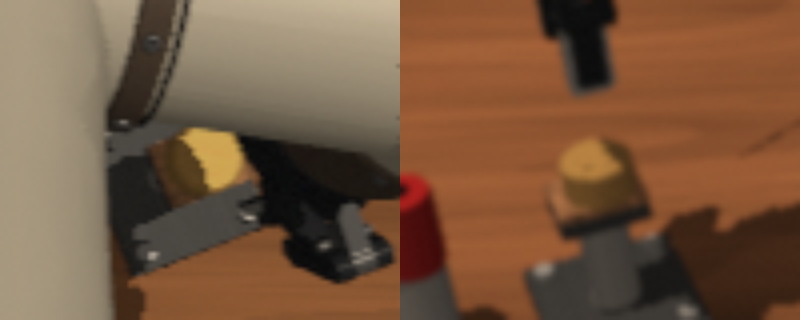

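The gripper is lined up over the cap: the near finger hangs directly above it in the scene crop. Next I'll descend and grip.

Request:
arm_command:
  targets: "0.02 0.02 0.3 0 0 0 0.6;0 0 0.3 0 0 0 0.6;0 0 0.32 0 0 0 0.6;0 0 0 0 0 0 0.6;0 0 0 0 0 0 0;0 0 0 0 0 0 0;0 0 0 0 0 0 0;0 0 0 0 0 0 0"

```text
time_s: 4.0
ee_pos: [0.5286, -0.232, 0.0833]
orientation: [[0.375, -0.927, 0.004], [-0.927, -0.375, -0.001], [0.002, -0.003, -1.0]]
wrist_force: [0.3, 1.9, 6.9]
width: 0.0337
gripper_force: 60.4
```

Request:
arm_command:
  targets: "0 0 -0.3 0 0 0 0;0 0 -0.5 0 0 0 0;0 0 -0.5 0 0 0 0;0 0 0 0 0 0 0"

```text
time_s: 4.4
ee_pos: [0.5306, -0.2329, 0.1851]
orientation: [[0.375, -0.927, 0.012], [-0.927, -0.375, -0.003], [0.008, -0.01, -1.0]]
wrist_force: [0.6, -0.3, 0.4]
width: 0.0335
gripper_force: 60.0
```

```bash
python3 -c "
from h import *
plan([.645,.0115,.18],-106.6)"
```

```text
t 4.4 at [ 0.5306 -0.2329  0.1851] yaw -67.99 turn units 0.1073 shift units [-3.5589 -0.5313  0.0682]
```

Request:
arm_command:
  targets: "0 0 0 0 0 0.0215 0;0 0 0 0 0 0.0215 0;0 0 0 0 0 0.0215 0;0 0 0 0 0 0.0215 0;0 0 0 0 0 0.0213 0;-0.7 -0.1 0 0 0 0 0;-0.7 -0.1 0 0 0 0 0;-0.7 -0.1 0 0 0 0 0;-0.7 -0.1 0 0 0 0 0;-0.7 -0.13 0 0 0 0 0"

```text
time_s: 5.4
ee_pos: [0.6339, -0.0039, 0.1784]
orientation: [[-0.287, -0.958, -0.001], [-0.958, 0.287, 0.0], [0.0, 0.001, -1.0]]
wrist_force: [1.4, 0.0, -0.2]
width: 0.0333
gripper_force: 60.0
```

Request:
arm_command:
  targets: "-0.06 0 0 0 0 0 0;0 0 0 0 0 0 0"

```text
time_s: 5.6
ee_pos: [0.6351, 0.0001, 0.1777]
orientation: [[-0.285, -0.959, -0.002], [-0.959, 0.285, -0.0], [0.001, 0.002, -1.0]]
wrist_force: [0.2, -0.4, -0.8]
width: 0.0336
gripper_force: 60.0
```

```bash
python3 -c "
from h import *
plan([.645,.0115,.0125],-106.6);print(sense()['width'])"
```

```text
t 5.6 at [0.6351 0.0001 0.1777] yaw -106.53 turn units 0.0002 shift units [-0.1837 -0.0829  2.2023]
0.03357005176634533
```

Request:
arm_command:
  targets: "-0.18 -0.08 0.4 0 0 0 0;0 0 0.5 0 0 0 0;0 0 0.5 0 0 0 0;0 0 0.4 0 0 0 0;0 0 0.3 0 0 0 0;0 0 0.1 0 0 0 0;0 0 0 0 0 0 0;0 0 0 0 0 0 0.52;0 0 0 0 0 0 0.52;0 0 0 0 0 0 0.52"

```text
time_s: 6.6
ee_pos: [0.6458, 0.0099, 0.0155]
orientation: [[-0.287, -0.958, 0.003], [-0.958, 0.287, 0.001], [-0.001, -0.003, -1.0]]
wrist_force: [0.1, -0.0, -0.5]
width: 0.0443
gripper_force: 0.0
```

Request:
arm_command:
  targets: "0 0 -0.3 0 0 0 0.52;0 0 -0.6 0 0 0 0.6;0 0 -0.6 0 0 0 0.6;0 0 -0.6 0 0 0 0.6"

```text
time_s: 7.0
ee_pos: [0.6448, 0.0097, 0.174]
orientation: [[-0.287, -0.958, 0.001], [-0.958, 0.287, 0.0], [-0.001, -0.001, -1.0]]
wrist_force: [1.4, -0.4, 0.2]
width: 0.0512
gripper_force: 0.0
```

Run:
```python
from h import *
plan([.5575,.249,.15],-106.6)
im=grab_frame("top")[:,:,::-1];im2=grab_frame("scene")[:,:,::-1]
cv2.imwrite("pics/c4.png",np.vstack([im[120:300,100:500],im2[200:360,100:500]]))
```

```text
t 7.0 at [0.6448 0.0097 0.174 ] yaw -106.65 turn units -0.0001 shift units [-2.7248  2.0265  0.3203]
```

View pics/c4.png

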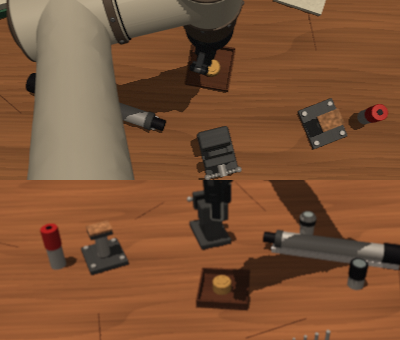

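The cap lies in the tray and the cork is clear, at about (431,240) in the top view. Now to the scope.

Request:
arm_command:
  targets: "-0.454 0.338 0 0 0 0 0.62;-0.454 0.338 0 0 0 0 0.62;-0.454 0.338 0 0 0 0 0.62;-0.454 0.338 0 0 0 0 0.62;-0.454 0.338 0 0 0 0 0.62;-0.454 0.338 0 0 0 0 0.62;0 0 0.4 0 0 0 0.62;0 0 0.5 0 0 0 0.62;0 0 0 0 0 0 0.62;0 0 0 0 0 0 0.62"

```text
time_s: 8.1
ee_pos: [0.5581, 0.249, 0.1045]
orientation: [[-0.286, -0.958, 0.001], [-0.958, 0.286, -0.001], [0.0, -0.001, -1.0]]
wrist_force: [-0.4, -0.2, 1.0]
width: 0.053
gripper_force: 0.0
```

Run:
```python
from h import *
plan([.5575,.249,.008],-106.6)
s=sense();print(s['wrist_force'],s['wrist_torque'],s['width'])
t=grab_frame("top")[:,:,::-1].copy();s=grab_frame("scene")[:,:,::-1].copy()
h=cv2.cvtColor(t,cv2.COLOR_BGR2HSV)
g=h[240,432];print(g,h[240,428],h[243,415],h[270,460])
cv2.imwrite("pics/c5.png",np.vstack([cv2.resize(t[215:265,390:460],None,fx=5,fy=5,interpolation=2),cv2.resize(s[220:290,360:520],(350,153))]))
cv2.imwrite("pics/topB.png",t);cv2.imwrite("pics/sceneB.png",s)
cv2.imwrite("pics/c5.png",np.hstack([cv2.resize(t[215:265,395:460],None,fx=6,fy=6,interpolation=2),cv2.resize(s[200:300,360:495],(405,300))]))
```

```text
t 8.1 at [0.5581 0.249  0.1045] yaw -106.63 turn units -0.0001 shift units [0.0027 0.0081 1.2868]
[-0.3679 -0.1592  0.9548] [-0.0093 -0.0342 -0.0198] 0.05304739762812025
[ 13 143 153] [ 13 145 156] [12 38 34] [ 13 163 150]
```

View pics/c5.png

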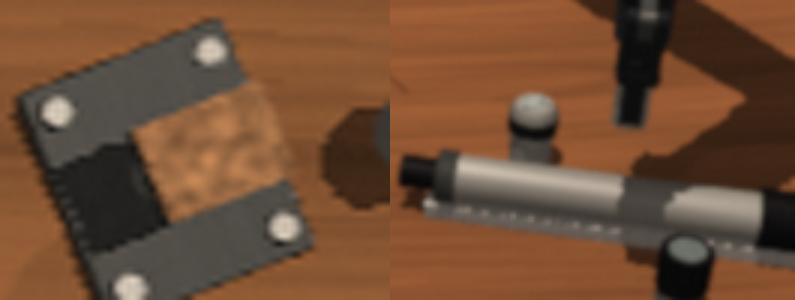

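The cork corners in the top view are about (417,237), (439,228), (444,243) and (424,252). The finger hangs over the scope tube just past mid-length. Descend and grip.

Request:
arm_command:
  targets: "0 0 0.4 0 0 0 0.62;0 0 0.4 0 0 0 0.62;0 0 0.3 0 0 0 0.62;0 0 0.18 0 0 0 0.62;0 0 0 0 0 0 0.62;0 0 0 0 0 0 0.62"

```text
time_s: 8.8
ee_pos: [0.5589, 0.2496, 0.0093]
orientation: [[-0.287, -0.958, 0.002], [-0.958, 0.287, 0.001], [-0.002, -0.002, -1.0]]
wrist_force: [0.3, 0.0, -0.3]
width: 0.0527
gripper_force: 0.0
```

Run:
```python
from h import *
c=np.mean([onz("top",u-.4,v-.4,.08) for u,v in[(417.2,237),(438.7,228.3),(444.2,243.3),(423.7,252)]],axis=0);print("cork",c)
s=sense();print(s['ee_pos'],s['wrist_force'],s['wrist_torque'],s['width'])
```

```text
cork [ 0.5286 -0.2339  0.08  ]
[0.5589 0.2496 0.0093] [ 0.2844  0.0149 -0.3448] [ 0.0314 -0.0202  0.0072] 0.052712096980316335
```

Request:
arm_command:
  targets: "0 0 0 0 0 0 0;0 0 0 0 0 0 0;0 0 0 0 0 0 0;0 0 0 0 0 0 0;0 0 0 0 0 0 0;0 0 0 0 0 0 0"

```text
time_s: 9.4
ee_pos: [0.5587, 0.2498, 0.0098]
orientation: [[-0.286, -0.958, 0.003], [-0.958, 0.287, 0.002], [-0.002, -0.002, -1.0]]
wrist_force: [-0.8, 0.1, 7.6]
width: 0.0324
gripper_force: 59.4
```

Run:
```python
from h import *
s=sense();print(s['ee_pos'],s['wrist_force'],s['wrist_torque'],s['width'])
```

```text
[0.5587 0.2498 0.0098] [-0.791   0.1392  7.6437] [-0.0232  0.3686 -0.077 ] 0.032359643309365894
```

Request:
arm_command:
  targets: "0 0 -0.02 0 0 0 0;0 0 -0.02 0 0 0 0;0 0 0 0 0 0 0;0 0 0 0 0 0 0"

```text
time_s: 9.8
ee_pos: [0.5567, 0.2485, 0.0099]
orientation: [[-0.287, -0.958, -0.002], [-0.958, 0.287, -0.001], [0.002, 0.002, -1.0]]
wrist_force: [-0.7, 0.1, -4.2]
width: 0.0323
gripper_force: 60.4
```

```bash
cat >> h.py <<'E'
def feel():
    s=sense();f,t=s['wrist_force'],s['wrist_torque'];R=s['orientation']
    print(s['time_s'],s['ee_pos'],"f",f,"t",t,"tool-frame t",R.T@t,s['width'])
E
python3 -c "
from h import *
feel()"
```

```text
9.8 [0.5567 0.2485 0.0099] f [-0.7162  0.0627 -4.2158] t [ 0.2388  0.249  -0.0107] tool-frame t [-0.3072 -0.1572  0.0098] 0.032311756250365246
```

Request:
arm_command:
  targets: "0 0 -0.02 0 0 0 0;0 0 0 0 0 0 0;0 0 0 0 0 0 0"

```text
time_s: 10.1
ee_pos: [0.5573, 0.2487, 0.0117]
orientation: [[-0.287, -0.958, -0.001], [-0.958, 0.287, -0.001], [0.001, 0.001, -1.0]]
wrist_force: [0.3, -0.9, -7.4]
width: 0.0326
gripper_force: 60.1
```

Run:
```python
from h import *
feel()
t=grab_frame("top");t2=grab_frame("scene")
feel()
cv2.imwrite("pics/sceneC.png",t2[:,:,::-1])
```

```text
10.1 [0.5573 0.2487 0.0117] f [ 0.2847 -0.8583 -7.3656] t [ 0.1517 -0.0596  0.0108] tool-frame t [ 0.0136 -0.1624 -0.011 ] 0.03258291561808146
10.2 [0.5575 0.2488 0.0119] f [ 0.1667  0.2032 -8.0019] t [ 0.1395 -0.056  -0.0041] tool-frame t [ 0.0136 -0.1498  0.004 ] 0.032465028482594055
```

Request:
arm_command:
  targets: "0 0 -0.03 0 0 0 0;0 0 0 0 0 0 0;0 0 0 0 0 0 0;0 0 0 0 0 0 0"

```text
time_s: 10.6
ee_pos: [0.5577, 0.2491, 0.0146]
orientation: [[-0.287, -0.958, -0.0], [-0.958, 0.287, 0.0], [-0.0, 0.0, -1.0]]
wrist_force: [0.8, -0.4, -8.5]
width: 0.0324
gripper_force: 60.2
```

Run:
```python
from h import *
feel()
for i in range(4): t2=grab_frame("scene"); feel()
p,f=t2,0
cv2.imwrite("pics/c6.png",cv2.resize(t2[220:310,350:530,::-1],None,fx=4.4,fy=4.4,interpolation=2))
```

```text
10.6 [0.5577 0.2491 0.0146] f [ 0.7991 -0.3773 -8.4979] t [ 0.1368 -0.0754  0.0047] tool-frame t [ 0.033  -0.1526 -0.0047] 0.03240012938573986
10.65 [0.5577 0.2491 0.0146] f [ 0.5317  0.2829 -8.7819] t [ 0.1184 -0.049   0.0459] tool-frame t [ 0.013  -0.1275 -0.0459] 0.032701854569142
10.7 [0.5577 0.249  0.0146] f [-0.6373 -0.2465 -8.658 ] t [ 0.1409 -0.0333 -0.0292] tool-frame t [-0.0085 -0.1446  0.0292] 0.032339139934256494
10.75 [0.5577 0.249  0.0145] f [ 0.5158  0.2247 -8.2711] t [ 0.1459  0.0084 -0.0417] tool-frame t [-0.0499 -0.1373  0.0417] 0.032279399137093635
10.8 [0.5577 0.249  0.0145] f [-0.835  -0.5018 -8.5663] t [ 0.1925 -0.0438  0.0423] tool-frame t [-0.0132 -0.1969 -0.0423] 0.03229835586456503
```

View pics/c6.png

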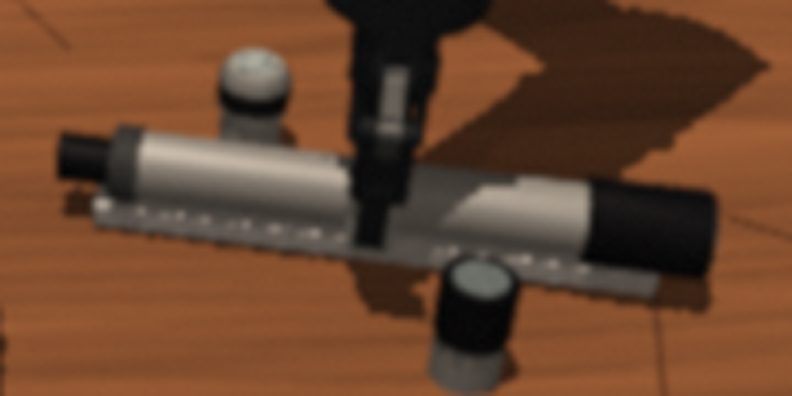

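The scope hangs level a few mm up, held in mid-tube. The force is about 8.5 N and the moment about 0.15 N m, so the balance point is about 18 mm toward the tail (tool +x). I'll set it down, shift the grip and feel again.

Request:
arm_command:
  targets: "0 0 0.04 0 0 0 0;0 0 0.05 0 0 0 0;0 0 0 0 0 0 0;0 0 0 0 0 0 0.62;0 0 0 0 0 0 0.62;0 0 0 0 0 0 0.62;0.12 0 0 0 0 0 0.62;0.12 0 0 0 0 0 0.62;0 0 0 0 0 0 0.62;0 0 0 0 0 0 0.62"

```text
time_s: 11.8
ee_pos: [0.5526, 0.2313, 0.0079]
orientation: [[-0.287, -0.958, 0.0], [-0.958, 0.287, -0.0], [0.0, -0.0, -1.0]]
wrist_force: [0.5, 0.4, -0.1]
width: 0.0532
gripper_force: 0.0
```

Request:
arm_command:
  targets: "0 0 0 0 0 0 0;0 0 0 0 0 0 0;0 0 0 0 0 0 0;0 0 0 0 0 0 0;0 0 -0.02 0 0 0 0;0 0 -0.02 0 0 0 0;0 0 -0.02 0 0 0 0;0 0 -0.03 0 0 0 0;0 0 0 0 0 0 0;0 0 0 0 0 0 0"

```text
time_s: 12.8
ee_pos: [0.5524, 0.2318, 0.0144]
orientation: [[-0.287, -0.958, -0.0], [-0.958, 0.287, -0.0], [0.0, 0.0, -1.0]]
wrist_force: [-0.2, 0.3, -7.1]
width: 0.0321
gripper_force: 60.1
```

Run:
```python
from h import *
T=[];F=[]
for i in range(8):
    grab_frame("scene"); s=sense();T.append(s['orientation'].T@s['wrist_torque']);F.append(s['wrist_force'])
feel();print(np.mean(F,0),np.mean(T,0),np.std(T,0))
```

```text
13.2 [0.5526 0.2318 0.0146] f [-0.1807 -0.3169 -8.5279] t [0.0361 0.0256 0.0469] tool-frame t [-0.0348 -0.0272 -0.0469] 0.03239592669354957
[-0.3226 -0.0207 -8.0769] [ 0.     -0.0141  0.0004] [0.029  0.024  0.0311]
```

The residual moment is about 0.014 N m, so the balance point is within about 2 mm of the grip. Now I'll lift it level.

Request:
arm_command:
  targets: "0 0 -0.08 0 0 0 0;0 0 -0.15 0 0 0 0;0 0 -0.22 0 0 0 0;0 0 -0.25 0 0 0 0;0 0 -0.25 0 0 0 0;0 0 -0.25 0 0 0 0;0 0 -0.25 0 0 0 0;0 0 -0.22 0 0 0 0;0 0 -0.15 0 0 0 0;0 0 -0.08 0 0 0 0"

```text
time_s: 14.2
ee_pos: [0.5529, 0.232, 0.1589]
orientation: [[-0.287, -0.958, 0.002], [-0.958, 0.287, 0.002], [-0.002, -0.002, -1.0]]
wrist_force: [-0.5, 0.4, -8.4]
width: 0.0326
gripper_force: 60.4
```

Request:
arm_command:
  targets: "0 0 0 0 0 0.006 0;0 0 0 0 0 0.012 0;0 0 0 0 0 0.016 0;0 0 0 0 0 0.018 0;0 0 0 0 0 0.02 0;0 0 0 0 0 0.02 0;0 0 0 0 0 0.018 0;0 0 0 0 0 0.016 0;0 0 0 0 0 0.012 0;0 0 0 0 0 0.0056 0"

```text
time_s: 15.2
ee_pos: [0.552, 0.2315, 0.1564]
orientation: [[-0.93, -0.366, -0.002], [-0.366, 0.93, -0.001], [0.002, -0.0, -1.0]]
wrist_force: [0.1, 0.4, -8.1]
width: 0.0321
gripper_force: 60.4
```

Run:
```python
from h import *
T=[]
for i in range(4):
    t=grab_frame("scene"); s=sense();T.append(s['orientation'].T@s['wrist_torque'])
print(np.mean(T,0));a=s['orientation'][:2,0]*.0015
plan([.5283-a[0],-.2337-a[1],.16],-158.3)
cv2.imwrite("pics/c7.png",t[100:400,250:640,::-1])
```

```text
[-0.0077  0.0063 -0.0158]
t 15.4 at [0.5522 0.2316 0.1566] yaw -158.32 turn units -0.0001 shift units [ 2.5706 -5.6465 -0.0449]
```

View pics/c7.png

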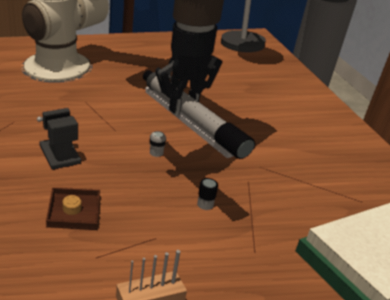

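The scope is held level and clear above the shelf, and the bystanders are untouched. Carry it over.

Request:
arm_command:
  targets: "0.045 -0.1 0 0 0 0 0;0.09 -0.2 0 0 0 0 0;0.137 -0.3 0 0 0 0 0;0.159 -0.35 0 0 0 0 0;0.159 -0.35 0 0 0 0 0;0.159 -0.35 0 0 0 0 0;0.159 -0.35 0 0 0 0 0;0.159 -0.35 0 0 0 0 0;0.159 -0.35 0 0 0 0 0;0.159 -0.35 0 0 0 0 0"

```text
time_s: 16.4
ee_pos: [0.5394, -0.0215, 0.1573]
orientation: [[-0.93, -0.368, -0.0], [-0.368, 0.93, -0.0], [0.0, -0.0, -1.0]]
wrist_force: [-0.2, -0.7, -7.6]
width: 0.0327
gripper_force: 60.5
```

Request:
arm_command:
  targets: "0.159 -0.35 0 0 0 0 0;0.159 -0.35 0 0 0 0 0;0.159 -0.35 0 0 0 0 0;0.159 -0.35 0 0 0 0 0;0.159 -0.35 0 0 0 0 0;0.137 -0.3 0 0 0 0 0;0.114 -0.25 0 0 0 0 0;0.09 -0.2 0 0 0 0 0;0.04 -0.08 0 0 0 0 0;0.01 -0.017 0 0 0 0 0"

```text
time_s: 17.4
ee_pos: [0.5289, -0.2338, 0.157]
orientation: [[-0.93, -0.367, -0.0], [-0.367, 0.93, 0.0], [0.0, 0.0, -1.0]]
wrist_force: [-0.1, -0.0, -9.4]
width: 0.0323
gripper_force: 60.7
```

Request:
arm_command:
  targets: "0 0 0 0 0 0 0;0 0 0 0 0 0 0;0 0 0 0 0 0 0"

```text
time_s: 17.7
ee_pos: [0.5297, -0.2322, 0.1571]
orientation: [[-0.929, -0.37, 0.0], [-0.37, 0.929, 0.0], [-0.0, 0.0, -1.0]]
wrist_force: [0.0, -0.9, -8.0]
width: 0.0327
gripper_force: 60.7
```

Run:
```python
from h import *
T=[]
for i in range(6):
    t=grab_frame("scene"); s=sense();T.append(s['orientation'].T@s['wrist_torque'])
print(np.mean(T,0));a=s['orientation'][:2,0]*.0010
plan([.5283-a[0],-.2337-a[1],.0895],-158.3)
cv2.imwrite("pics/c8.png",cv2.resize(t[180:330,90:290,::-1],None,fx=4,fy=4,interpolation=2))
```

```text
[ 0.0094 -0.0082 -0.0063]
t 18.0 at [ 0.5296 -0.2327  0.1571] yaw -158.34 turn units -0.0001 shift units [ 0.0072 -0.0055  0.9008]
```

View pics/c8.png

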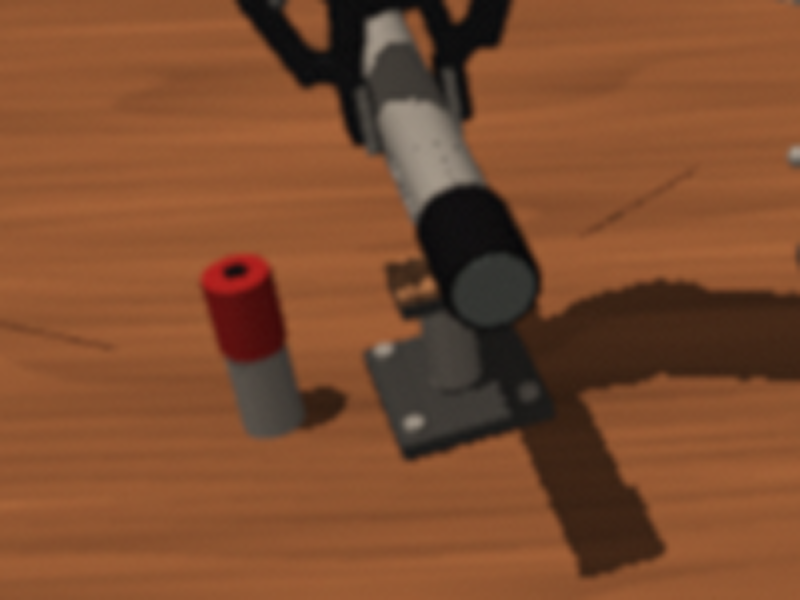

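The scope is level over the saddle and lined up with it, with the collimator clear to the left. I'll lower it by feel.

Request:
arm_command:
  targets: "0 0 0.08 0 0 0 0;0.007 -0.005 0.14 0 0 0 0;0 0 0.2 0 0 0 0;0 0 0.2 0 0 0 0;0 0 0.14 0 0 0 0;0 0 0.08 0 0 0 0;0 0 0.02 0 0 0 0;0 0 0 0 0 0 0;0 0 0 0 0 0 0"

```text
time_s: 18.9
ee_pos: [0.5298, -0.2337, 0.0933]
orientation: [[-0.929, -0.369, 0.002], [-0.369, 0.929, -0.0], [-0.001, -0.001, -1.0]]
wrist_force: [-0.1, 0.1, -8.4]
width: 0.032
gripper_force: 60.7
```

Request:
arm_command:
  targets: "0 0 0.013 0 0 0 0;0 0 0 0 0 0 0;0 0 0 0 0 0 0"

```text
time_s: 19.2
ee_pos: [0.5292, -0.2335, 0.0919]
orientation: [[-0.93, -0.369, 0.0], [-0.369, 0.93, -0.0], [-0.0, -0.0, -1.0]]
wrist_force: [-0.6, -0.5, -7.8]
width: 0.0321
gripper_force: 60.7
```

Request:
arm_command:
  targets: "0 0 0.013 0 0 0 0;0 0 0 0 0 0 0;0 0 0 0 0 0 0"

```text
time_s: 19.5
ee_pos: [0.5291, -0.2335, 0.0905]
orientation: [[-0.93, -0.369, -0.0], [-0.369, 0.93, 0.0], [0.0, 0.0, -1.0]]
wrist_force: [0.4, 0.8, -8.1]
width: 0.032
gripper_force: 60.7
```

Request:
arm_command:
  targets: "0 0 0.013 0 0 0 0;0 0 0 0 0 0 0;0 0 0 0 0 0 0"

```text
time_s: 19.8
ee_pos: [0.5291, -0.2335, 0.0896]
orientation: [[-0.93, -0.369, -0.0], [-0.369, 0.93, 0.0], [0.0, 0.0, -1.0]]
wrist_force: [0.3, -0.0, -9.4]
width: 0.0327
gripper_force: 60.7
```

Request:
arm_command:
  targets: "0 0 0.01 0 0 0 0;0 0 0 0 0 0 0;0 0 0 0 0 0 0"

```text
time_s: 20.1
ee_pos: [0.5291, -0.2335, 0.0888]
orientation: [[-0.93, -0.369, -0.0], [-0.369, 0.93, 0.0], [0.0, 0.0, -1.0]]
wrist_force: [-0.4, 0.2, -8.4]
width: 0.0324
gripper_force: 60.7
```

Run:
```python
from h import *
F=[];T=[]
for i in range(5):
    grab_frame("top"); s=sense();T.append(s['orientation'].T@s['wrist_torque']);F.append(s['wrist_force'])
feel();print(np.mean(F,0),np.mean(T,0))
```

```text
20.35 [ 0.5292 -0.2335  0.0889] f [-0.4209 -0.0101 -8.2498] t [ 0.0188 -0.042  -0.0348] tool-frame t [-0.002  -0.0459  0.0348] 0.032442963273917304
[ 0.3951  0.1318 -8.0774] [-0.0041  0.0137  0.0101]
```

Request:
arm_command:
  targets: "0 0 0.01 0 0 0 0;0 0 0 0 0 0 0;0 0 0 0 0 0 0"

```text
time_s: 20.65
ee_pos: [0.5293, -0.2335, 0.0883]
orientation: [[-0.93, -0.369, 0.0], [-0.369, 0.93, -0.0], [-0.0, -0.0, -1.0]]
wrist_force: [0.3, 0.5, -8.0]
width: 0.0325
gripper_force: 60.9
```

Request:
arm_command:
  targets: "0 0 0.007 0 0 0 0;0 0 0 0 0 0 0;0 0 0 0 0 0 0"

```text
time_s: 20.95
ee_pos: [0.5293, -0.2335, 0.0882]
orientation: [[-0.929, -0.369, 0.001], [-0.369, 0.929, -0.0], [-0.0, -0.0, -1.0]]
wrist_force: [-2.1, 1.7, -3.7]
width: 0.0321
gripper_force: 61.0
```

Contact. One more small step, then release.

Request:
arm_command:
  targets: "0 0 0.007 0 0 0 0;0 0 0 0 0 0 0;0 0 0 0 0 0 0"

```text
time_s: 21.25
ee_pos: [0.5294, -0.2336, 0.0882]
orientation: [[-0.929, -0.369, 0.001], [-0.369, 0.929, -0.0], [-0.001, -0.001, -1.0]]
wrist_force: [-3.6, 1.8, 5.2]
width: 0.0326
gripper_force: 61.8
```

Run:
```python
from h import *
feel();im=grab_frame("scene");cv2.imwrite("pics/pre.png",im[:,:,::-1]);feel()
```

```text
21.25 [ 0.5294 -0.2336  0.0882] f [-3.64    1.796   5.2106] t [ 0.9064  1.0419 -0.0593] tool-frame t [-1.2269  0.6339  0.0595] 0.03262075923537542
21.3 [ 0.5293 -0.2335  0.0881] f [-2.4797  3.2352  5.5792] t [ 0.9414  1.1258 -0.0553] tool-frame t [-1.2904  0.6989  0.0555] 0.0325599893204889
```

Request:
arm_command:
  targets: "0 0 -0.008 0 0 0 0;0 0 0 0 0 0 0;0 0 0 0 0 0 0"

```text
time_s: 21.6
ee_pos: [0.5294, -0.2336, 0.0881]
orientation: [[-0.929, -0.369, 0.0], [-0.369, 0.929, -0.0], [-0.0, -0.0, -1.0]]
wrist_force: [-3.0, 3.7, 5.2]
width: 0.0322
gripper_force: 61.9
```

Run:
```python
from h import *
feel()
```

```text
21.6 [ 0.5294 -0.2336  0.0881] f [-2.9754  3.7221  5.1881] t [ 0.8391  0.9125 -0.0312] tool-frame t [-1.1165  0.5386  0.0314] 0.03216435403314673
```

Request:
arm_command:
  targets: "0 0 -0.008 0 0 0 0;0 0 0 0 0 0 0;0 0 0 0 0 0 0;0 0 0 0 0 0 0"

```text
time_s: 22.0
ee_pos: [0.5293, -0.2336, 0.0882]
orientation: [[-0.93, -0.369, 0.0], [-0.369, 0.93, -0.0], [-0.0, -0.0, -1.0]]
wrist_force: [-0.6, 1.8, 1.4]
width: 0.0325
gripper_force: 61.7
```

Run:
```python
from h import *
feel()
```

```text
22.0 [ 0.5293 -0.2336  0.0882] f [-0.6489  1.8237  1.3566] t [0.5848 0.488  0.0107] tool-frame t [-0.7236  0.238  -0.0106] 0.032480719941876186
```

Request:
arm_command:
  targets: "0 0 0 0 0 0 0.44;0 0 0 0 0 0 0.44;0 0 0 0 0 0 0.5;0 0 0 0 0 0 0.6;0 0 0 0 0 0 0.62;0 0 0 0 0 0 0.62"

```text
time_s: 22.6
ee_pos: [0.5293, -0.2336, 0.0883]
orientation: [[-0.93, -0.369, 0.0], [-0.369, 0.93, -0.0], [-0.0, -0.0, -1.0]]
wrist_force: [-0.2, 0.9, 1.1]
width: 0.0531
gripper_force: 0.0
```

Run:
```python
from h import *
feel();im=grab_frame("scene")[:,:,::-1];cv2.imwrite("pics/post.png",im)
a=cv2.imread("pics/pre.png")
for n,i in(("pre",a),("post",im)):
    h=cv2.cvtColor(np.ascontiguousarray(i),cv2.COLOR_BGR2HSV);m=cv2.inRange(h,(0,0,0),(180,255,45));k=np.zeros_like(m);k[215:275,185:235]=m[215:275,185:235]
    y,x=np.nonzero(k);print(n,len(x),x.mean(),y.mean())
```

```text
22.6 [ 0.5293 -0.2336  0.0883] f [-0.2117  0.9238  1.0512] t [-0.0863 -0.0144  0.0765] tool-frame t [ 0.0856  0.0184 -0.0765] 0.053118519103274316
pre 622 208.2684887459807 249.95337620578778
post 554 211.19494584837545 253.01805054151623
```

Request:
arm_command:
  targets: "0 0 0 0 0 0 0.62;0 0 0 0 0 0 0.62;0 0 0 0 0 0 0.62;0 0 0 0 0 0 0.62;0 0 0 0 0 0 0.62"

```text
time_s: 23.15
ee_pos: [0.5292, -0.2335, 0.0883]
orientation: [[-0.93, -0.369, 0.0], [-0.369, 0.93, 0.0], [-0.0, -0.0, -1.0]]
wrist_force: [0.1, -0.1, -0.1]
width: 0.0532
gripper_force: 0.0
```

Run:
```python
from h import *
im=grab_frame("scene")[:,:,::-1].copy();cv2.imwrite("pics/post2.png",im)
p=cv2.imread("pics/post.png");a=cv2.imread("pics/pre.png")
# front shade predicted position, then template-track it pre->post->post2
f=proj("scene",[.5283+.928*.168,-.2337+.37*.168,.108]);print("front expected",f)
u,v=f.round().astype(int);T=a[v-18:v+14,u-14:u+14]
for n,i in(("post",p),("post2",im)):
    r=cv2.matchTemplate(i[v-30:v+30,u-30:u+30],T,cv2.TM_CCOEFF_NORMED);_,m,_,l=cv2.minMaxLoc(r);print(n,m,np.array(l)-[16,12])
```

```text
front expected [218.9817 282.9631]
post 0.9987943172454834 [0 0]
post2 0.9987727403640747 [0 0]
```

The scope did not move on release. I'll retreat straight up and check once more.

Request:
arm_command:
  targets: "0 0 -0.1 0 0 0 0.62;0 0 -0.2 0 0 0 0.62;0 0 -0.4 0 0 0 0.62;0 0 -0.5 0 0 0 0.62;0 0 -0.5 0 0 0 0.62;0 0 0 0 0 0 0.62;0 0 0 0 0 0 0.62;0 0 0 0 0 0 0.62;0 0 0 0 0 0 0.62;0 0 0 0 0 0 0.62"

```text
time_s: 24.2
ee_pos: [0.5287, -0.2334, 0.2147]
orientation: [[-0.93, -0.369, -0.002], [-0.369, 0.93, 0.0], [0.002, 0.001, -1.0]]
wrist_force: [0.2, -0.3, 0.3]
width: 0.053
gripper_force: 0.0
```

Run:
```python
from h import *
feel();a=cv2.imread("pics/pre.png");s0=cv2.imread("pics/scene0.png")
im=grab_frame("scene")[:,:,::-1].copy()
def tr(src,n,u,v,w=14):
    T=src[v-w:v+w,u-w:u+w];r=cv2.matchTemplate(im[v-30:v+30,u-30:u+30],T,cv2.TM_CCOEFF_NORMED);_,m,_,l=cv2.minMaxLoc(r);print(n,round(m,3),np.array(l)-(30-w))
tr(a,"scope front",219,283)
for n,u,v in[("coll",152,265),("eye",408,243),("barlow",457,293),("vise",311,237)]: tr(s0,n,u,v)
```

```text
24.2 [ 0.5287 -0.2334  0.2147] f [ 0.1877 -0.3059  0.2936] t [ 0.0128 -0.028  -0.0362] tool-frame t [-0.0016 -0.0308  0.0361] 0.05300479062427883
scope front 0.95 [0 0]
coll 0.999 [0 0]
eye 0.892 [0 0]
barlow 0.971 [0 0]
vise 0.615 [ -6 -16]
```

```bash
python3 -c "
from workcell import *
print(hand_in())"
```

```text
the job is handed in; nothing more can be done
None
```

The job is handed in: the cap is in the tray and the scope lies level along the saddle, its balance point within about 2 mm of the cork's centre; it stayed still on release, and image checks showed the eyepiece, Barlow lens and collimator unmoved (the vise check was inconclusive, but nothing was felt to touch it).

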